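Lay the tall measuring cylinder down in its rack

TASK

The tall measuring cylinder standing in the steel rack is easily knocked over: tip it onto its side, towards the red padded V rest, and let it down gently so that its tube ends up lying in the V. Guide it with the fingertips all the way down so that it never drops, with its foot staying on the bench inside the rack: do not pinch it hard, pick it up or carry it. Leave the beaker, bottle and flask alone, and finish clear of everything.

Things in the scene. Friction and masses are not known exactly. Their poses are not given: they have to be found in the camera images.
- cylinder: Tall measuring cylinder, 0.14-0.24 kg, 230 mm, upright in the rack: white tube 24 mm thick with fine blue marks, blue hexagonal foot 12 mm thick, 66 mm across flats, 76 across corners. Origin: centre of the foot's underside; z along the tube; flats face its +x, -x and every 60 degrees. Centre of mass 73 mm up: tipped over the +x flat it balances at 24 degrees, then falls by itself.
- mouth (a point): Centre of the blue-rimmed mouth at the top of the cylinder, 230 mm above the underside, on the tube's axis (treat the top as closed).
- rack: Fixed steel rack. Origin: on the bench; x points to the V rest (tip that way), z up. The foot starts on the bench within 12 mm of the origin, its +x within 0.03 rad of the rack's. Heel stop behind the foot: 22 mm high, inner face at x = -47 mm, keeps it from sliding back. Side rails 8 mm high at y = +-56 mm, x -47 to 207. Red V rest at x = 187 to 207; bench free beyond.
- rest (a point): Bottom of the V of the red padded rest, rack x = 197 mm, 45 mm above the bench. The V opens upward at 90 degrees; wings reach 35 mm to either side in y, 78 mm above the bench. With the tube in it and the foot's front edge on the bench the cylinder is tipped about 80 degrees from upright, its mouth about 60 mm beyond the rest.
- beaker: Clear plastic beaker, loose, 68 mm wide, 85 mm high; origin at the centre of its underside. Leave alone.
- reagent_bottle: Amber bottle with black cap, loose, 58 mm wide, 115 mm high; origin at the centre of its underside. Leave alone.
- flask: Green conical flask, loose, 72 mm wide at the foot, 105 mm high; origin at the centre of its underside. Leave alone.
Mind the look-alikes: they are no part of the job. Of the things like the cylinder, leave any that is green or turquoise; of the rest the larger one is meant.

How it is judged:
On the way:
1. the cylinder leans past its balance point towards the rest while the fingers are on it (angle between cylinder's own z axis and vertical between 0.6 and 1.2 rad and x of mouth in the frame of rack above 0.08 m and contact force between the fingers and cylinder above 0.05 N), for 0.2 s.
At the end, for the whole second after the job is handed in: The cylinder lies at rest in the V of the padded rest, tipped 74 to 86 degrees from upright, its mouth beyond the rest and within 15 mm of the rack's centre line, its foot on the bench within 20 mm of the centre line; beaker, bottle and flask within 20 mm of where they stood (angle between cylinder's own z axis and vertical between 1.3 and 1.5 rad and x of mouth in the frame of rack above 0.22 m and y of mouth in the frame of rack between -0.015 and 0.015 m and y of cylinder in the frame of rack between -0.02 and 0.02 m and contact force between cylinder and rack above 0.1 N and height (world z) of cylinder below 0.045 m and linear speed of cylinder below 0.02 m/s and distance of each of beaker, reagent_bottle, flask from where it was at the start of the episode below 0.02 m); the robot touches nothing.
It fails at once if the cylinder drops or is knocked over (turns faster than 2.5 rad/s) (angular speed of cylinder above 2.5 rad/s).
It fails at once if the cylinder's foot is lifted off the bench (underside centre above 55 mm, or above 20 mm while upright) (height (world z) of cylinder above 0.055 m or (height (world z) of cylinder above 0.02 m and angle between cylinder's own z axis and vertical below 0.2 rad)).
It fails at once if the cylinder is carried away (foot moved over 90 mm) (distance of cylinder from where it was at the start of the episode above 0.09 m).
It fails at once if the cylinder is squeezed or pushed with over 20 N (contact force between the fingers and cylinder above 20 N).
It fails at once if the beaker, bottle or flask is moved over 20 mm or tipped (distance of any of beaker, reagent_bottle, flask from where it was at the start of the episode above 0.02 m or angle between any of beaker, reagent_bottle, flask's own z axis and vertical above 0.3 rad).
It also fails if it takes over 61 s, if anything falls off the work surface, if the arm or the gripper's body presses on something with over 40 N, if the wrist force passes 120 N, or if a joint passes its speed limit or range.

ROBOT

A 6-joint arm with a two-finger parallel gripper is mounted at the origin on the work surface. World frame = base frame: x ahead of the robot, y to its left, z up, the work surface at z = 0. Lengths are in m, angles in rad, forces in N, time in s.
With the tool pointing down it reaches from about 0.3 to 0.775 m from the base axis. Payload 14.6 kg.
Tool frame: the origin (TCP) lies midway between the tips of the shut fingers; the grasp point (between the pads) lies 19 mm behind it (ctrl.grip_depth is the distance from the TCP to the grasp point, in m); z points along the fingers, x is the direction in which the jaws open and shut, and the axes are right-handed (so a half turn about z gives the same grasp; the last joint's range is limited). The gripper opens to 94 mm and grips with 3 to 60 N. Pads are 16 mm wide; open, the fingers measure 119 mm over their backs; the gripper's body (75 mm by 177 mm) begins 78 mm behind the grasp point.
Start: joints at [-1.349, 0.3, 1.521, -0, 1.321, -0.067], TCP at [0.157, -0.527, 0.205] pointing down, gripper open.
Joint ranges: [-3.03, 3.03], [-0.79, 2.21], [0.23, 2.52], [-1.04, 4.18], [0, 3.07], [-2.55, 2.55]. Speed limits (rad/s): [2.22, 2.22, 2.57, 3.14, 3.14, 3.14].

INTERFACE

Orientations are given as [roll, pitch, yaw] about the fixed x, y, z axes, in that order (R = Rz(yaw) Ry(pitch) Rx(roll)).
In Python, from station import ctrl gives the robot as it stands.
- The arm moves only by the tool play_rows, never from a script. Its argument "steps" is a list that holds one entry, the list of rows, each a list of 7 numbers: the shift along the tool's x, y, z in cm, then the turn, a rotation vector about the tool's x, y, z in rad, then the opening, from 0 (shut) to 1 (fully open). In form: [[[x, y, z, ax, ay, az, hand], ...]]. A call has 1 to 20 rows; each row is the pose to reach, as a shift and turn from the pose measured when the call began, along the tool's axes at that moment; what a row does not reach only later rows make up. A row lasts 1/12 s, in which the tool goes at most 41.7 mm and 7.16 degrees, less where a joint would pass 70% of its speed; a pose out of reach is approached as far as the arm can. A call with a gripper value outside its range is refused whole. The fingers move at their own pace and stop on an object; "force" is the grip in N (left out, the last holds). Time passes only in rows, so rows that repeat a pose let the fingers close. It gives the time, the measured TCP pose, the force and the opening at its end, in the units of the state.
- ctrl.get_obs(): the state, without advancing time (a new reading comes with each control period).
- ctrl.camera(name): name is "scene" or "top" or "wrist"; returns a dict with "frame" (420x560x3 uint8, blue, green, red), "fovy" (degrees; the focal length in pixels is half the picture's height over the tangent of half this angle, whatever the lens; pixels are square), "cx", "cy" (the principal point, pixels), "D" ([k1, k2, p1, p2, k3] as OpenCV has them; the pictures are not rectified), "world_to_cam" (4x4, takes a point from world to camera coordinates). Camera axes: x right, y up, looking along -z (the intrinsics and any distortion apply to the point x, -y, -z); pixel columns grow to the right and rows downward; lengths in m; the calibration is good to about 2 mm. A picture is of the moment at which its call begins. There is no depth.
- ctrl.hand_in(): hands the job in, once; it reports no verdict.
The state is a dict: "time_s": time; "qpos": joint angles; "joint_vel": joint speeds; "tau": joint torques, N m; "ee_pos": TCP position; "eef_rot": TCP orientation; "force": force on the tool from outside, world axes, zero at the start; "moment": the same for the moment, N m; "grip_width": finger opening in m.
Only numpy, scipy, OpenCV 4.12 (cv2) and the standard library are available. Lean on these libraries where they do the work, as an engineer would, in place of code of your own. Each camera call takes 0.05 s, during which the arm holds its last target. There are 200 camera calls.

## Working session

There is one attempt and no reset: what is moved stays moved. The work goes in short steps, Python scripts to look and compute and a tool call to move; the robot and the scene stay as the last step left them, time stands still between calls to the robot, and variables do not carry over. Pictures are saved under pics/ and viewed, about 8 in all and at most 12, crops included, and the job is handed in when it is done.

Besides the shell and the picture viewer there is one more tool, called after "Emit:" as name(argument=value, ...) on one line, values as JSON. play_rows: Moves the arm, as the interface text tells. Its arguments: {"type":"object","properties":{"steps":{"type":"array"},"force":{"type":"number"}},"required":["steps"]}

```bash
mkdir -p pics; cat > h.py <<'E'
import numpy as np, cv2
from station import ctrl
from scipy.spatial.transform import Rotation as R
def save(name,fn,crop=None,scale=1):
    c=ctrl.camera(name); f=c['frame']
    np.savez('pics/'+fn+'.npz',**{k:np.array(c[k]) for k in c})
    show(f,fn,crop,scale); return c
def show(f,fn,crop=None,scale=1):
    if crop: f=f[crop[1]:crop[3],crop[0]:crop[2]]
    cv2.imwrite('pics/'+fn+'.png',cv2.resize(f,None,fx=scale,fy=scale,interpolation=cv2.INTER_CUBIC))
def K(c):
    f=c['frame'].shape[0]/2/np.tan(np.radians(float(c['fovy']))/2)
    return np.array([[f,0,float(c['cx'])],[0,f,float(c['cy'])],[0,0,1]])
def ray(c,px):
    u=cv2.undistortPoints(np.array([[px]],float),K(c),np.array(c['D'],float))[0,0]
    W=np.array(c['world_to_cam']); d=W[:3,:3].T@np.array([u[0],-u[1],-1]); o=-W[:3,:3].T@W[:3,3]
    return o,d
def onz(c,px,z):
    o,d=ray(c,px); return o+d*(z-o[2])/d[2]
def proj(c,P):
    W=np.array(c['world_to_cam']); p=np.atleast_2d(P)@W[:3,:3].T+W[:3,3]; p=p*[1,-1,-1]
    return cv2.projectPoints(p,np.zeros(3),np.zeros(3),K(c),np.array(c['D'],float))[0][:,0]
def load(fn): return dict(np.load('pics/'+fn+'.npz'))
E
python3 - <<'E'
from h import *
a=save('scene','s0');b=save('top','t0')
cv2.imwrite('pics/both.png',cv2.resize(np.vstack([a['frame'],b['frame']]),None,fx=.7,fy=.7))
for c in(a,b): print(-np.array(c['world_to_cam'])[:3,:3].T@np.array(c['world_to_cam'])[:3,3],c['fovy'])
print(ctrl.get_obs())
E
```

```text
[0.89921651 0.38766917 0.72797381] 54.10171126098469
[ 0.50004374 -0.08416972  1.09433928] 43.242211834944584
{'time_s': 0.1, 'qpos': array([-1.34860422e+00,  3.00400937e-01,  1.52148165e+00, -1.19836041e-05,
        1.32066728e+00, -6.66006809e-02]), 'joint_vel': array([-0.00177256, -0.00054643, -0.00229629,  0.00017302,  0.00121146,
       -0.00069458]), 'tau': array([ 3.32230527e-03, -5.32639790e+01, -3.53281832e+01,  7.09921564e-02,
        2.34986236e-02, -7.03351498e-05]), 'ee_pos': array([ 0.15658444, -0.5270186 ,  0.20496687]), 'eef_rot': array([-3.14154053e+00,  9.55866852e-04, -1.28200055e+00]), 'force': array([0.19463422, 0.19490586, 0.50060507]), 'moment': array([ 0.01958081,  0.01273587, -0.0406685 ]), 'grip_width': 0.0939229369021161}
```

View pics/s0.png

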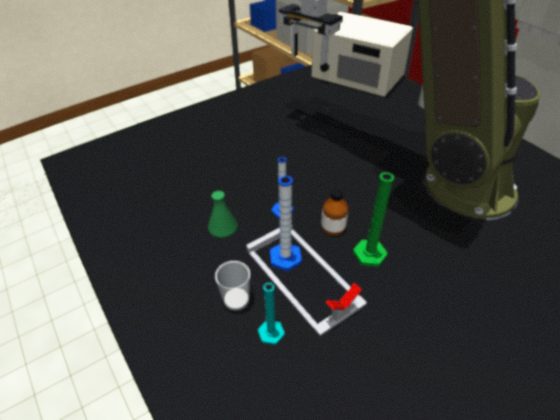

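View pics/t0.png

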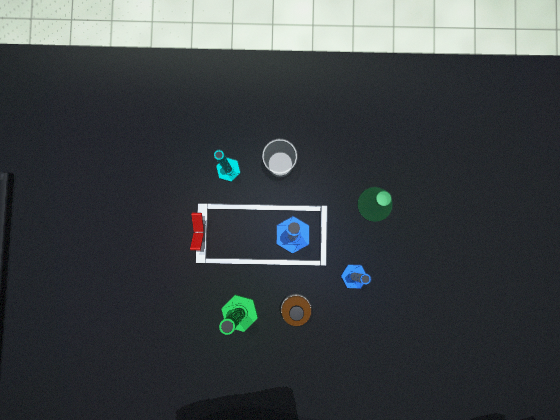

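Candidates seen in the top view are the large blue/white cylinder in the rack (293,235), a small blue/white one outside it (355,277), a green one (240,313) and a turquoise one (228,168). By the description it is the large one in the rack. I'll check that in one close crop.

```bash
python3 - <<'E'
from h import *
c=load('t0'); show(c['frame'],'t0c',(185,195,335,275),5)
for n,p,z in [('rail TL',(208,206),.008),('heelTR',(326,208),.02),('heelBR',(324,264),.02),('V',(197,231),.06),('foot',(293,235),.012),('beaker',(280,157),.04),('bottle',(296,310),.1),('flask',(375,204),.0),('small',(355,277),.012),('green',(240,313),.012),('greentop',(227,326),.23)]:
    print(n,onz(c,p,z).round(4))
E
```

```text
rail TL [0.6106 0.083  0.008 ]
heelTR [ 0.611  -0.1595  0.02  ]
heelBR [ 0.4974 -0.1574  0.02  ]
V [0.5557 0.0947 0.06  ]
foot [ 0.5548 -0.0936  0.012 ]
beaker [ 0.7101 -0.0635  0.04  ]
bottle [ 0.4114 -0.1016  0.1   ]
flask [ 0.6239 -0.2622  0.    ]
small [ 0.4727 -0.2212  0.012 ]
green [0.3948 0.0097 0.012 ]
greentop [0.3949 0.011  0.23  ]
```

View pics/t0c.png

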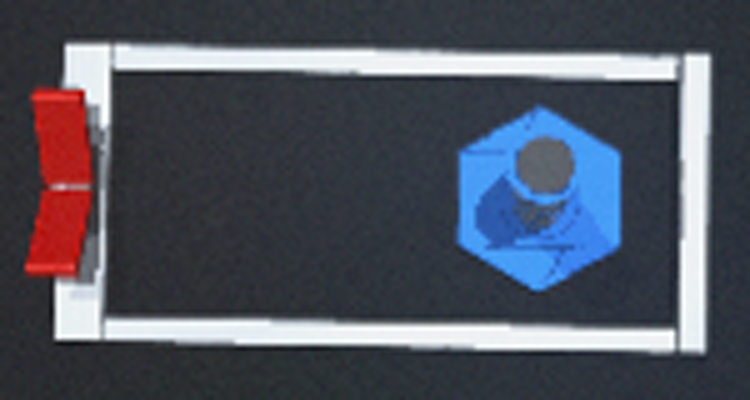

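The crop shows the 66 mm hexagon with its white tube inside the rack, heel stop on the right and V rest on the left, so this is the right cylinder. Next I'll fit the rack and foot poses.

```bash
python3 - <<'E'
from h import *
c=load('t0')
P=lambda x,y,z:onz(c,((x+.5)/5-.5+185,(y+.5)/5-.5+195),z)
L=[P(115,70,.008),P(675,80,.008)];Rr=[P(105,320,.008),P(677,328,.008)]
H=[P(682,57,.022),P(677,350,.022)]; V=[P(50,187,.045),P(90,187,.045)]
hexa=[P(*q,.012) for q in [(458,152),(540,105),(620,152),(620,245),(540,292),(458,245)]]
print('L',np.round(L,4).tolist(),'R',np.round(Rr,4).tolist());print('H',np.round(H,4).tolist(),'V',np.round(V,4).tolist());print('hex',np.round(hexa,4).tolist(),np.mean(hexa,0).round(4)); print('mouth',P(545,165,.23).round(4))
m0=(L[0]+Rr[0])/2;m1=(L[1]+Rr[1])/2
d=[L[0]-L[1],Rr[0]-Rr[1]]; print('yaw',[np.arctan2(v[1],v[0]) for v in d], np.arctan2(*(H[1]-H[0])[1::-1]))
print('mids',m0.round(4),m1.round(4))
E
```

```text
L [[0.6052, 0.0836, 0.008], [0.6066, -0.1472, 0.008]] R [[0.5024, 0.0839, 0.008], [0.5049, -0.1499, 0.008]]
H [[0.6147, -0.1491, 0.022], [0.496, -0.1493, 0.022]] V [[0.5544, 0.102, 0.045], [0.5548, 0.0861, 0.045]]
hex [[0.5744, -0.0587, 0.012], [0.5946, -0.0919, 0.012], [0.576, -0.125, 0.012], [0.538, -0.1258, 0.012], [0.5181, -0.0936, 0.012], [0.5364, -0.0597, 0.012]] [ 0.5563 -0.0925  0.012 ]
mouth [ 0.5559 -0.0924  0.23  ]
yaw [np.float64(1.5767772696349285), np.float64(1.581217745060331)] -3.1401416139308194
mids [0.5538 0.0838 0.008 ] [ 0.5557 -0.1486  0.008 ]
```

```bash
cat >> h.py <<'E'
def rel(p,yaw):
    o=ctrl.get_obs(); A=R.from_euler('xyz',o['eef_rot']); T=R.from_euler('xyz',[np.pi,0,yaw])
    return (100*A.inv().apply(np.array(p)-o['ee_pos'])).round(2), (A.inv()*T).as_rotvec().round(3)
E
python3 - <<'E'
from h import *
print(rel([.556,-.092,.31],.008), rel([.157,-.527,.31],.008))
E
```

```text
(array([-30.34, -50.68, -10.47]), array([-1.00e-03,  1.00e-03, -1.29e+00])) (array([  0.  ,  -0.04, -10.5 ]), array([-1.00e-03,  1.00e-03, -1.29e+00]))
```

Emit:
play_rows(steps=[[[0,0,-4,0,0,0,1],[0,0,-8,0,0,0,0.8],[0,0,-10.5,0,0,-0.1,0.6],[-30.3,-50.7,-10.5,0,0,-1.29,0.5],[-30.3,-50.7,-10.5,0,0,-1.29,0.5],[-30.3,-50.7,-10.5,0,0,-1.29,0.5],[-30.3,-50.7,-10.5,0,0,-1.29,0.5],[-30.3,-50.7,-10.5,0,0,-1.29,0.5],[-30.3,-50.7,-10.5,0,0,-1.29,0.5],[-30.3,-50.7,-10.5,0,0,-1.29,0.5],[-30.3,-50.7,-10.5,0,0,-1.29,0.5],[-30.3,-50.7,-10.5,0,0,-1.29,0.5],[-30.3,-50.7,-10.5,0,0,-1.29,0.5],[-30.3,-50.7,-10.5,0,0,-1.29,0.5],[-30.3,-50.7,-10.5,0,0,-1.29,0.5],[-30.3,-50.7,-10.5,0,0,-1.29,0.5],[-30.3,-50.7,-10.5,0,0,-1.29,0.5],[-30.3,-50.7,-10.5,0,0,-1.29,0.5],[-30.3,-50.7,-10.5,0,0,-1.29,0.5],[-30.3,-50.7,-10.5,0,0,-1.29,0.5]]], force=3)

```text
time_s: 1.77
ee_pos: [0.556, -0.0925, 0.3098]
eef_rot: [-3.141, 0.001, 0.009]
force: [0.1, 0.1, 0.6]
grip_width: 0.0466
```

```bash
python3 - <<'E'
from h import *
c=save('wrist','w0',None,1.2)
print(rel([.556,-.092,.186],.008))
print(proj(c,[[.556,-.0925,.23],[.5554,.0945,.045]])*1.2, ctrl.get_obs()['ee_pos'],ctrl.get_obs()['time_s'])
E
```

```text
(array([ 0.04, -0.1 , 12.41]), array([-0.001,  0.001, -0.001]))
[[339.00216087 258.55066743]
 [340.12427436  51.10366559]] [ 0.55569725 -0.09310568  0.31014729] 1.8167
```

View pics/w0.png

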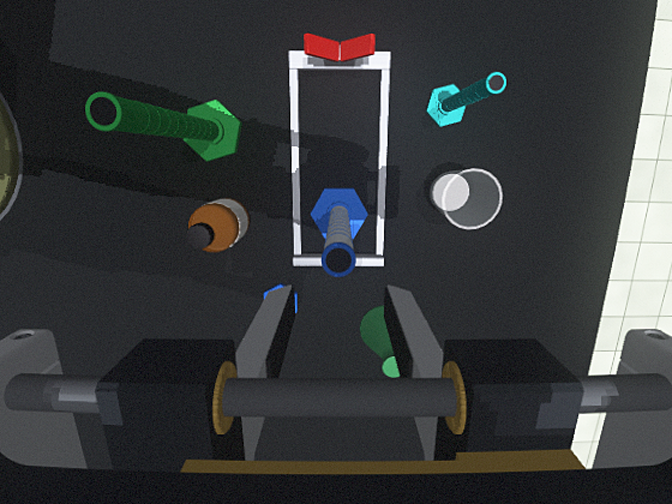

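Mouth seen at (338,259), predicted (339,258.5). V bottom seen at (340,52), predicted (340,51). The fingers straddle the tube, so I'll lower and close lightly.

Emit:
play_rows(steps=[[[0,-0.1,2,0,0,0,0.5],[0,-0.1,4,0,0,0,0.5],[0,-0.1,6,0,0,0,0.5],[0,-0.1,8,0,0,0,0.45],[0,-0.1,10,0,0,0,0.4],[0,-0.1,11.5,0,0,0,0.35],[0,-0.1,12.4,0,0,0,0.32],[0,-0.1,12.4,0,0,0,0.3],[0,-0.1,12.4,0,0,0,0.28],[0,-0.1,12.4,0,0,0,0.27],[0,-0.1,12.4,0,0,0,0.26],[0,-0.1,12.4,0,0,0,0.25],[0,-0.1,12.4,0,0,0,0.24],[0,-0.1,12.4,0,0,0,0.23],[0,-0.1,12.4,0,0,0,0.22],[0,-0.1,12.4,0,0,0,0.22]]], force=3)

```text
time_s: 3.15
ee_pos: [0.5557, -0.092, 0.1864]
eef_rot: [-3.141, 0.0, 0.008]
force: [-0.7, 0.3, 3.8]
grip_width: 0.0243
```

```bash
cat >> h.py <<'E'
# arc of the grasp point: foot axis at (x0,y0), grip at height s, pivot 33 mm ahead
def arc(th,s,bias=0.0):
    th=np.array(th); f=-.033*np.cos(th)+s*np.sin(th)+.033; z=.033*np.sin(th)+s*np.cos(th)-bias
    return f,z
E
python3 - <<'E'
from h import *
o=ctrl.get_obs();print(o)
s=o['ee_pos'][2]+.019
th=np.linspace(0,1.4,57)
f,z=arc(th,s); print(np.c_[th,100*f,100*(s-z)].round(2)[1:].tolist())
E
```

```text
{'time_s': 3.15, 'qpos': array([-2.29423047e-01,  3.45191400e-01,  1.50637515e+00,  6.07234174e-04,
        1.29044549e+00, -2.37105597e-01]), 'joint_vel': array([ 0.00101318,  0.00090282,  0.00090916,  0.00022383, -0.00133976,
       -0.00040507]), 'tau': array([ 3.34468586e-01, -5.29948461e+01, -3.35213256e+01,  2.41978364e-01,
       -2.71235900e-01,  1.46819850e-03]), 'ee_pos': array([ 0.55570151, -0.0920287 ,  0.18644299]), 'eef_rot': array([-3.14092700e+00,  2.70651667e-04,  7.51450086e-03]), 'force': array([-0.6993087 ,  0.30535098,  3.75961978]), 'moment': array([-0.13987505,  0.15416739,  0.02467696]), 'grip_width': 0.024343197136156864}
[[0.02, 0.51, -0.08], [0.05, 1.03, -0.14], [0.08, 1.55, -0.19], [0.1, 2.07, -0.23], [0.12, 2.59, -0.25], [0.15, 3.11, -0.26], [0.18, 3.63, -0.26], [0.2, 4.15, -0.25], [0.22, 4.67, -0.22], [0.25, 5.19, -0.18], [0.27, 5.7, -0.12], [0.3, 6.22, -0.06], [0.32, 6.73, 0.02], [0.35, 7.24, 0.11], [0.37, 7.75, 0.22], [0.4, 8.26, 0.34], [0.42, 8.76, 0.47], [0.45, 9.26, 0.61], [0.48, 9.76, 0.77], [0.5, 10.25, 0.93], [0.52, 10.74, 1.11], [0.55, 11.22, 1.3], [0.57, 11.7, 1.51], [0.6, 12.18, 1.73], [0.62, 12.64, 1.95], [0.65, 13.11, 2.19], [0.68, 13.56, 2.44], [0.7, 14.01, 2.71], [0.72, 14.45, 2.98], [0.75, 14.89, 3.26], [0.77, 15.32, 3.56], [0.8, 15.74, 3.86], [0.82, 16.15, 4.18], [0.85, 16.56, 4.51], [0.87, 16.95, 4.84], [0.9, 17.34, 5.19], [0.92, 17.72, 5.54], [0.95, 18.09, 5.91], [0.97, 18.45, 6.28], [1.0, 18.8, 6.67], [1.02, 19.15, 7.06], [1.05, 19.48, 7.46], [1.08, 19.8, 7.87], [1.1, 20.11, 8.28], [1.12, 20.41, 8.71], [1.15, 20.7, 9.14], [1.17, 20.98, 9.58], [1.2, 21.25, 10.02], [1.22, 21.51, 10.48], [1.25, 21.76, 10.93], [1.27, 21.99, 11.4], [1.3, 22.21, 11.87], [1.32, 22.42, 12.34], [1.35, 22.62, 12.83], [1.37, 22.81, 13.31], [1.4, 22.98, 13.8]]
```

Emit:
play_rows(steps=[[[0,-0.5,-0.07,0,0,0,0.22],[0,-1.0,-0.13,0,0,0,0.22],[0,-1.55,-0.18,0,0,0,0.22],[0,-2.07,-0.22,0,0,0,0.22],[0,-2.6,-0.24,0,0,0,0.22],[0,-3.1,-0.25,0,0,0,0.22],[0,-3.63,-0.25,0,0,0,0.22],[0,-4.15,-0.24,0,0,0,0.22],[0,-4.67,-0.21,0,0,0,0.22],[0,-5.2,-0.17,0,0,0,0.22],[0,-5.7,-0.11,0,0,0,0.22],[0,-6.2,-0.05,0,0,0,0.22],[0,-6.2,-0.05,0,0,0,0.22],[0,-6.2,-0.05,0,0,0,0.22]]])

```text
time_s: 4.32
ee_pos: [0.5553, -0.0298, 0.187]
eef_rot: [-3.141, 0.0, 0.008]
force: [-0.1, 0.5, 0.1]
grip_width: 0.0235
```

```bash
python3 - <<'E'
from h import *
c=save('scene','s1'); show(c['frame'],'s1c',(190,140,400,340),3.5)
o=ctrl.get_obs();print(o['ee_pos'],o['force'],o['grip_width'])
# expected underside-front edge & axis points at th=.3
ax=lambda th,s:[.5558-.008*(s*np.sin(th)),-.0925+.033-.033*np.cos(th)+s*np.sin(th),.033*np.sin(th)+s*np.cos(th)]
print(((proj(c,[ax(.3,.23),ax(.3,.012),ax(.3,.1)])-[190,140])*3.5).round(0))
E
```

```text
[ 0.55526481 -0.0299608   0.187027  ] [-0.11103084 -0.574101    1.28566166] 0.024104282815576295
[[412. 213.]
 [337. 397.]
 [363. 332.]]
```

View pics/s1c.png

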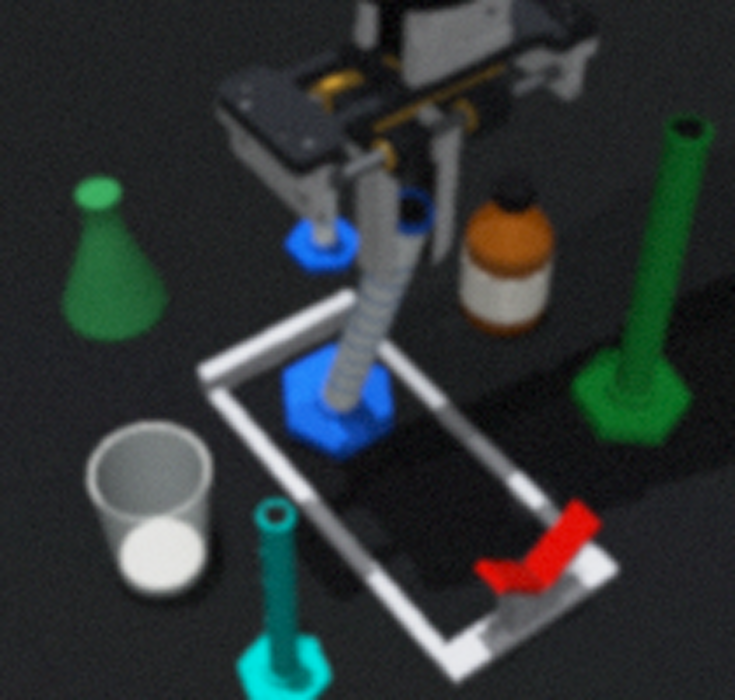

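The mouth is seen at (412,212) and was predicted at (412,213). The tilt is going as modelled, so I continue.

Emit:
play_rows(steps=[[[0,-0.51,0.08,0,0,0,0.22],[0,-1.02,0.17,0,0,0,0.22],[0,-1.53,0.28,0,0,0,0.22],[0,-2.04,0.4,0,0,0,0.22],[0,-2.54,0.53,0,0,0,0.22],[0,-3.04,0.67,0,0,0,0.22],[0,-3.54,0.83,0,0,0,0.22],[0,-4.03,0.99,0,0,0,0.22],[0,-4.52,1.17,0,0,0,0.22],[0,-5.0,1.36,0,0,0,0.22],[0,-5.48,1.57,0,0,0,0.22],[0,-5.96,1.79,0,0,0,0.22],[0,-6.42,2.01,0,0,0,0.22],[0,-6.89,2.25,0,0,0,0.22],[0,-7.34,2.5,0,0,0,0.22],[0,-7.79,2.77,0,0,0,0.22],[0,-8.23,3.04,0,0,0,0.22],[0,-8.67,3.32,0,0,0,0.22],[0,-8.67,3.32,0,0,0,0.22],[0,-8.67,3.32,0,0,0,0.22]]])

```text
time_s: 6.03
ee_pos: [0.5546, 0.057, 0.1537]
eef_rot: [-3.141, 0.0, 0.008]
force: [-0.0, 0.8, 0.4]
grip_width: 0.0238
```

```bash
python3 - <<'E'
from h import *
c=save('scene','s2'); show(c['frame'],'s2c',(190,140,400,340),3.5)
o=ctrl.get_obs();print(o['ee_pos'],o['force'],o['grip_width'])
ax=lambda th,s:[.5558-.008*(s*np.sin(th)),-.0925+.033-.033*np.cos(th)+s*np.sin(th),.033*np.sin(th)+s*np.cos(th)]
th=.75
print(np.array(ax(th,.205)),((proj(c,[ax(th,.23),ax(th,.012),ax(th,.1)])-[190,140])*3.5).round(0))
E
```

```text
[0.55460691 0.05674298 0.15388761] [-0.31366125  1.0540549   1.15454738] 0.02353945861594711
[0.55468211 0.05609021 0.1724903 ] [[532. 379.]
 [348. 399.]
 [411. 392.]]
```

View pics/s2c.png

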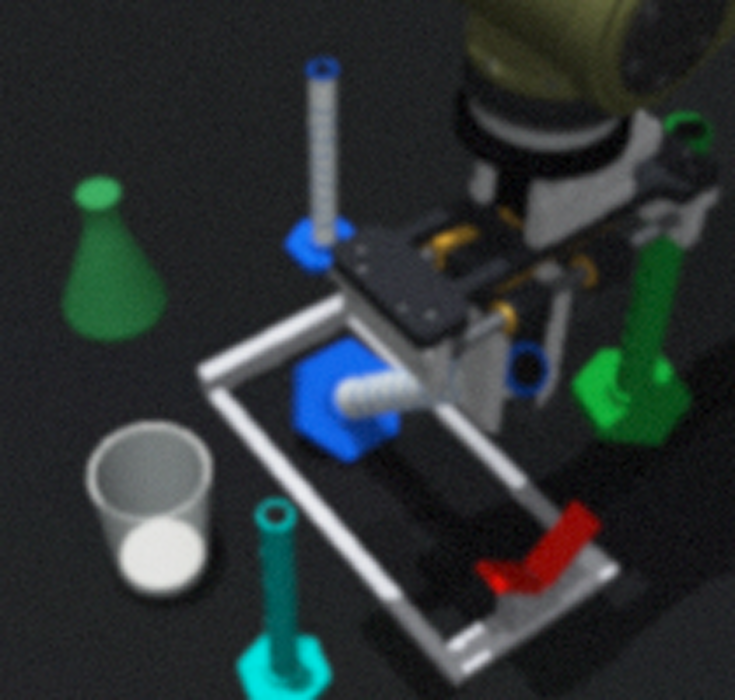

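Mouth seen at (526,370) against (532,379) predicted, about 4 mm off, and the foot is in place on the bench. It is past the balance point and held, so I continue lowering.

Emit:
play_rows(steps=[[[0,-0.43,0.3,0,0,0,0.22],[0,-0.85,0.6,0,0,0,0.22],[0,-1.26,0.92,0,0,0,0.22],[0,-1.67,1.25,0,0,0,0.22],[0,-2.06,1.58,0,0,0,0.22],[0,-2.45,1.93,0,0,0,0.22],[0,-2.83,2.28,0,0,0,0.22],[0,-3.2,2.65,0,0,0,0.22],[0,-3.56,3.02,0,0,0,0.22],[0,-3.91,3.41,0,0,0,0.22],[0,-4.26,3.8,0,0,0,0.22],[0,-4.59,4.2,0,0,0,0.22],[0,-4.91,4.61,0,0,0,0.22],[0,-5.22,5.02,0,0,0,0.22],[0,-5.52,5.45,0,0,0,0.22],[0,-5.81,5.88,0,0,0,0.22],[0,-6.09,6.32,0,0,0,0.22],[0,-6.36,6.76,0,0,0,0.22],[0,-6.36,6.76,0,0,0,0.22]]])

```text
time_s: 7.67
ee_pos: [0.5536, 0.1208, 0.0852]
eef_rot: [-3.141, 0.002, 0.008]
force: [0.7, 0.8, -0.3]
grip_width: 0.0245
```

```bash
python3 - <<'E'
from h import *
c=save('scene','s3'); show(c['frame'],'s3c',(190,140,420,340),3.4)
o=ctrl.get_obs();print(o['ee_pos'],o['force'],o['grip_width'])
ax=lambda th,s:[.5558-.008*(s*np.sin(th)),-.0925+.033-.033*np.cos(th)+s*np.sin(th),.033*np.sin(th)+s*np.cos(th)]
th=1.2
print(np.array(ax(th,.205)),((proj(c,[ax(th,.23),ax(th,.012),ax(th,.1)])-[190,140])*3.4).round(0))
E
```

```text
[0.55383233 0.12050327 0.08575712] [ 0.23328823 -0.45957811 -0.86678953] 0.023709350828282134
[0.55427146 0.11961021 0.10504063] [[592. 549.]
 [352. 398.]
 [437. 452.]]
```

View pics/s3c.png

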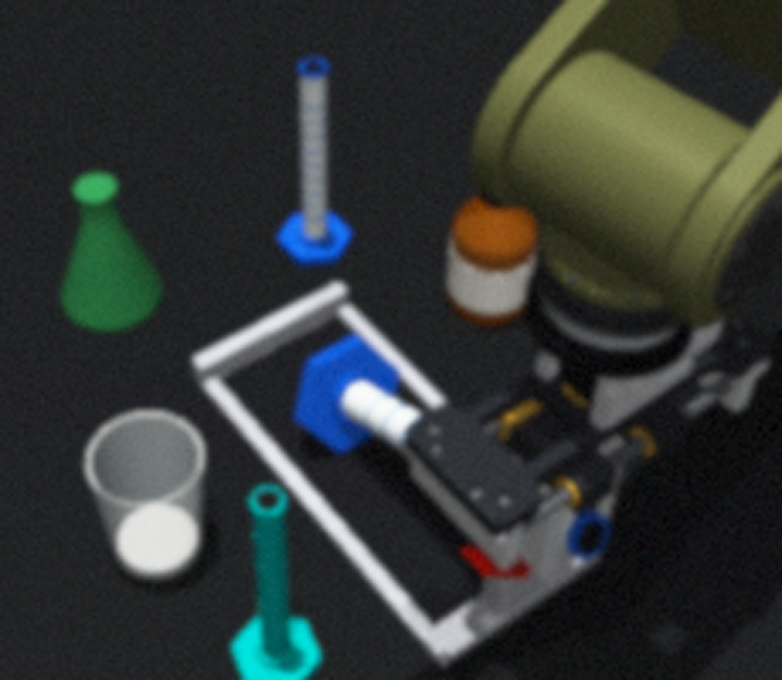

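Mouth seen at (588,536) against (592,549) predicted, still on line and held. The fingers are beyond the rest.

Emit:
play_rows(steps=[[[0,-0.13,0.23,0,0,0,0.22],[0,-0.26,0.46,0,0,0,0.22],[0,-0.39,0.69,0,0,0,0.22],[0,-0.51,0.91,0,0,0,0.22],[0,-0.63,1.15,0,0,0,0.22],[0,-0.74,1.38,0,0,0,0.22],[0,-0.85,1.62,0,0,0,0.22],[0,-0.96,1.85,0,0,0,0.22],[0,-1.07,2.1,0,0,0,0.22],[0,-1.17,2.32,0,0,0,0.22],[0,-1.27,2.57,0,0,0,0.22],[0,-1.37,2.81,0,0,0,0.22],[0,-1.46,3.05,0,0,0,0.22],[0,-1.56,3.29,0,0,0,0.22],[0,-1.56,3.29,0,0,0,0.22],[0,-1.56,3.29,0,0,0,0.22]]])

```text
time_s: 9.05
ee_pos: [0.5536, 0.1361, 0.0527]
eef_rot: [-3.141, 0.001, 0.008]
force: [0.3, 1.0, -1.1]
grip_width: 0.0239
```

```bash
python3 - <<'E'
from h import *
c=save('scene','s4',(230,190,410,340),4)
for i in range(4):
    o=ctrl.get_obs();print(o['ee_pos'],o['force'].round(2),o['moment'].round(2),o['grip_width']); ctrl.camera('top')
ax=lambda th,s:[.5558-.008*(s*np.sin(th)),-.0925+.033-.033*np.cos(th)+s*np.sin(th),.033*np.sin(th)+s*np.cos(th)]
for th in(1.32,1.35,1.38): print(((proj(c,[ax(th,.23),ax(th,.012),ax(th,.1)])-[230,190])*4).round(0))
E
```

```text
[0.5536738  0.13605745 0.05285721] [-0.46  0.43 -0.23] [-0.03 -0.07  0.  ] 0.023870969090927115
[0.55370463 0.13601227 0.05291564] [ 0.64 -0.32 -1.77] [-0.06 -0.04  0.02] 0.023930865971486987
[0.55373268 0.13597694 0.05297024] [ 0.28  0.06 -0.78] [-0.04 -0.07 -0.02] 0.02371582328979003
[0.5537322  0.13601244 0.05297083] [-0.55 -0.73 -1.25] [-0.11 -0.06  0.02] 0.023653271801782342
[[547. 495.]
 [259. 274.]
 [363. 354.]]
[[549. 507.]
 [260. 275.]
 [364. 359.]]
[[551. 519.]
 [261. 277.]
 [366. 364.]]
```

View pics/s4.png

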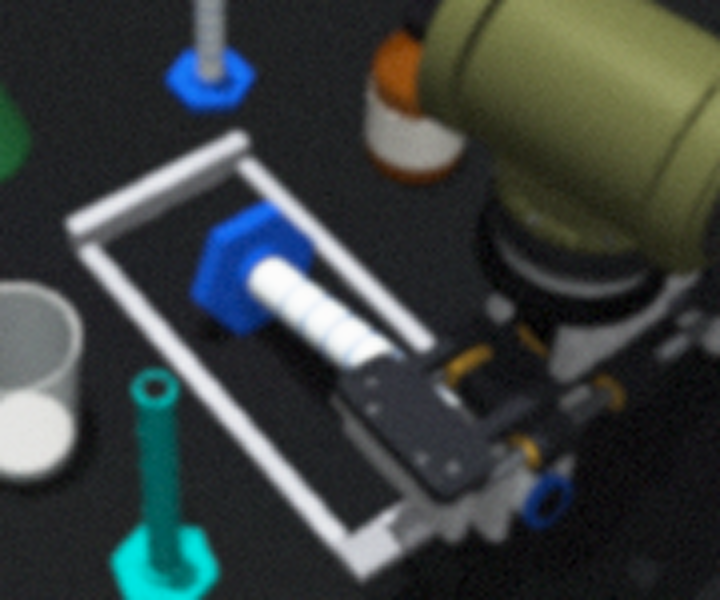

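Mouth at about (546,500), so the tilt is about 1.33 rad and the V is not yet reached. I'll go down further in small steps.

Emit:
play_rows(steps=[[[0,-0.05,0.15,0,0,0,0.22],[0,-0.1,0.3,0,0,0,0.22],[0,-0.15,0.45,0,0,0,0.22],[0,-0.2,0.6,0,0,0,0.22],[0,-0.25,0.75,0,0,0,0.22],[0,-0.28,0.85,0,0,0,0.22],[0,-0.28,0.85,0,0,0,0.22],[0,-0.28,0.85,0,0,0,0.22]]])

```text
time_s: 9.97
ee_pos: [0.5538, 0.1388, 0.0446]
eef_rot: [-3.141, 0.001, 0.008]
force: [-0.6, -1.1, 2.9]
grip_width: 0.0237
```

Emit:
play_rows(steps=[[[0,-0.04,0.15,0,0,0,0.22],[0,-0.08,0.3,0,0,0,0.22],[0,-0.08,0.3,0,0,0,0.22],[0,-0.08,0.3,0,0,0,0.22]]])

```text
time_s: 10.3
ee_pos: [0.5539, 0.1396, 0.0416]
eef_rot: [-3.141, 0.001, 0.008]
force: [-0.4, -0.1, 2.6]
grip_width: 0.024
```

```bash
python3 - <<'E'
from h import *
c=save('scene','s5',(230,190,410,340),4)
F=[]
for i in range(5):
    o=ctrl.get_obs();F.append(o['force']); ctrl.camera('top')
print(o['ee_pos'],np.mean(F,0),o['grip_width'])
ax=lambda th,s:[.5558-.008*(s*np.sin(th)),-.0925+.033-.033*np.cos(th)+s*np.sin(th),.033*np.sin(th)+s*np.cos(th)]
for th in(1.35,1.38,1.41): print(((proj(c,[ax(th,.23),ax(th,.012),ax(th,.1)])-[230,190])*4).round(0))
E
```

```text
[0.55386044 0.13959242 0.04168426] [-0.07826095  0.66530939  2.9516504 ] 0.023923482941303566
[[549. 507.]
 [260. 275.]
 [364. 359.]]
[[551. 519.]
 [261. 277.]
 [366. 364.]]
[[552. 530.]
 [262. 278.]
 [368. 370.]]
```

View pics/s5.png

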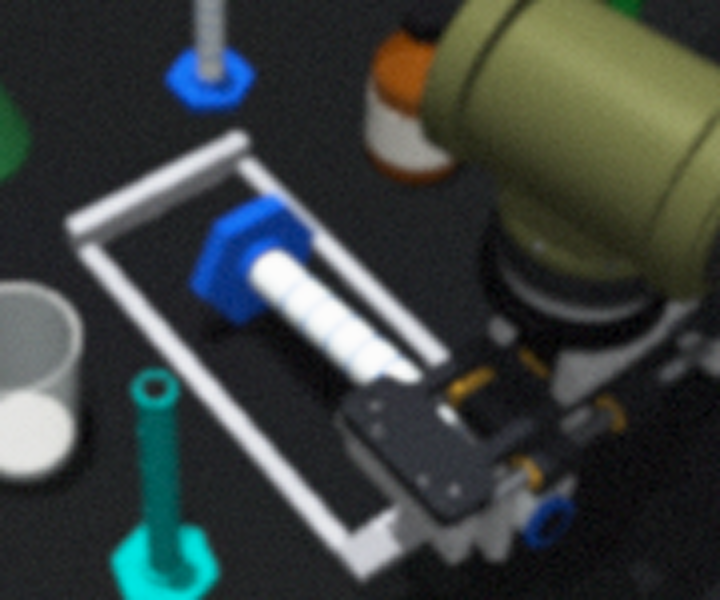

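Fz rose to +2.9 N and the foot's front edge came up about 10 crop pixels. The tube is on the V and I've pressed it slightly too far. I'll ease back up before releasing.

Emit:
play_rows(steps=[[[0,0.03,-0.1,0,0,0,0.22],[0,0.06,-0.2,0,0,0,0.22],[0,0.08,-0.3,0,0,0,0.22],[0,0.1,-0.38,0,0,0,0.22],[0,0.1,-0.4,0,0,0,0.22],[0,0.1,-0.4,0,0,0,0.22]]])

```text
time_s: 11.1
ee_pos: [0.5537, 0.1385, 0.0455]
eef_rot: [-3.141, 0.001, 0.008]
force: [-0.5, -0.3, -1.3]
grip_width: 0.0242
```

```bash
python3 - <<'E'
from h import *
c=save('scene','s6',(230,190,410,340),4)
F=[]
for i in range(5):
    o=ctrl.get_obs();F.append(o['force']); ctrl.camera('top')
print(o['ee_pos'],np.mean(F,0),o['grip_width'])
a=[load(n)['frame'][235:280,270:315] for n in('s4','s5','s6')]
cv2.imwrite('pics/foot.png',cv2.resize(np.hstack(a),None,fx=5.5,fy=5.5,interpolation=cv2.INTER_CUBIC))
E
```

```text
[0.55376744 0.13856842 0.04555537] [-0.03566464 -0.61503754 -0.93309213] 0.023811632956428387
```

View pics/foot.png

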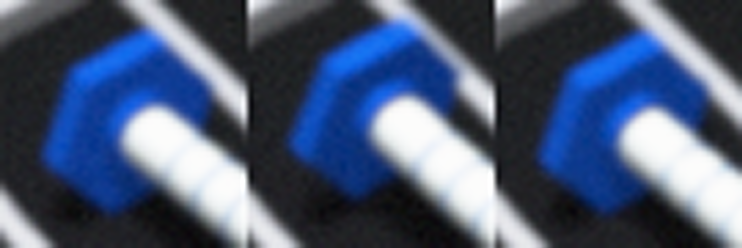

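The foot is back down on the bench and the fingers again carry about 0.9 N. I'll lower 1.5 mm to seat it, then open slowly and rise.

Emit:
play_rows(steps=[[[0,0,0.08,0,0,0,0.22],[0,0,0.15,0,0,0,0.22],[0,0,0.15,0,0,0,0.22],[0,0,0.15,0,0,0,0.26],[0,0,0.15,0,0,0,0.28],[0,0,0.15,0,0,0,0.32],[0,0,0.15,0,0,0,0.38],[0,0,0.15,0,0,0,0.45],[0,0,0.15,0,0,0,0.5],[0,0,0.15,0,0,0,0.5],[0,0,0.15,0,0,0,0.5]]])

```text
time_s: 12.32
ee_pos: [0.5538, 0.1386, 0.0441]
eef_rot: [-3.141, 0.001, 0.008]
force: [0.5, -0.3, 0.3]
grip_width: 0.0467
```

Emit:
play_rows(steps=[[[0,0,-1,0,0,0,0.5],[0,0,-2,0,0,0,0.5],[0,0,-4,0,0,0,0.5],[0,0,-6,0,0,0,0.5],[0,0,-9,0,0,0,0.5],[0,0,-12,0,0,0,0.5],[0,0,-15,0,0,0,0.5],[0,0,-18,0,0,0,0.5],[0,0,-21,0,0,0,0.5],[0,-3,-24,0,0,0,0.5],[0,-6,-25,0,0,0,0.5],[0,-9,-25,0,0,0,0.5],[0,-12,-25,0,0,0,0.5],[0,-15,-25,0,0,0,0.5],[0,-15,-25,0,0,0,0.5],[0,-15,-25,0,0,0,0.5]]])

```text
time_s: 13.65
ee_pos: [0.5523, 0.2896, 0.2949]
eef_rot: [-3.141, 0.0, 0.01]
force: [-0.0, -0.9, 0.1]
grip_width: 0.0468
```

```bash
python3 - <<'E'
from h import *
b=save('top','t7'); c=save('scene','s7')
f=[cv2.resize(b['frame'][190:280,160:340],(800,400)),cv2.resize(c['frame'][170:345,200:420],(264*1,200))]
im=np.zeros((600,800,3),np.uint8); im[:400]=f[0]; im[400:,:264]=f[1]; im[400:,270:537]=cv2.resize(b['frame'],(267,200)); cv2.imwrite('pics/end.png',im)
o=ctrl.get_obs();print(o['ee_pos'],o['force'],o['grip_width'])
E
```

```text
[0.55279841 0.28786767 0.29493367] [ 0.88878239  0.30057371 -0.47275119] 0.04678499411023174
```

View pics/end.png

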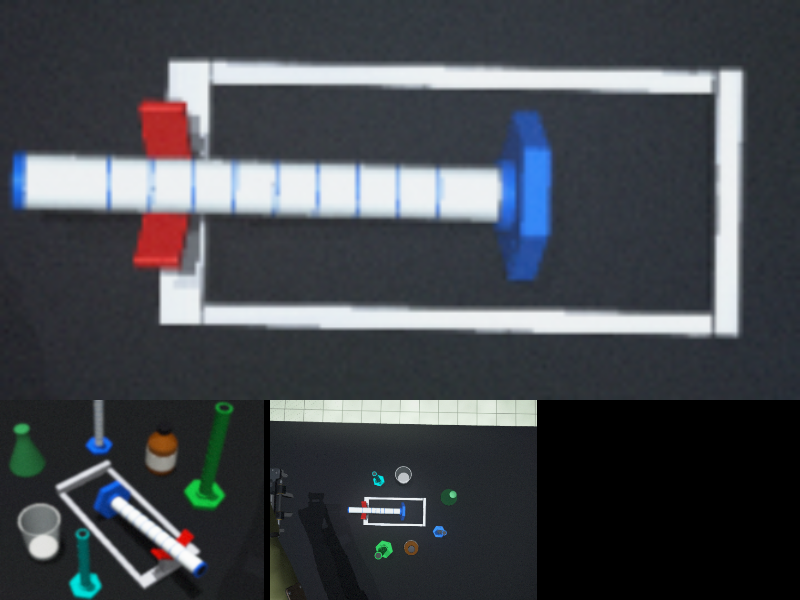

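The tube lies centred in the V, with the mouth at enlarged pixel (18,181) beyond the rest and the foot inside the rack at (525,195). The neighbouring items have not moved. I'll check the numbers and hand in.

```bash
python3 - <<'E'
from h import *
b=load('t7');k=800/180
m=onz(b,(160+18/k,190+181/k),.073);f=onz(b,(160+525/k,190+195/k),.033)
u=np.array([-.008,1]);v=np.array([-1,-.008]);o=np.array([.5554,-.1025])
print('mouth rack',(m[:2]-o)@u,(m[:2]-o)@v,'foot',(f[:2]-o)@u,(f[:2]-o)@v)
print(ctrl.get_obs()['joint_vel'].round(3)); ctrl.hand_in()
E
```

```text
mouth rack 0.25857661003134913 -0.000649137475272263 foot 0.03894410386479929 -0.00018384221540285173
[-0.016 -0.003  0.007  0.001 -0.003  0.001]
the job is handed in; nothing more can be done
```

The large blue-footed cylinder now lies on its side in the red V rest, and the job is handed in at about 14 s of the 61 s allowed. I tipped it over its front edge with a light 3 N fingertip hold, kept hold of it all the way down, then opened the fingers and moved clear.

- **Final position:** the last top picture puts the mouth at rack x about 0.259 m and y about -1 mm, with the foot about 0 mm off the centre line. I assumed the heights for these. I did not measure the final tilt separately; the last estimate while held was about 1.33 rad, shortly before it settled into the V.
- **Other objects:** the beaker, bottle and flask look unmoved by eye. The robot ends about 0.2 m above and beyond the cylinder, touching nothing.
- **What went off plan:**
    - On the way down the mouth was up to about 4 mm off my model.
    - Near the end I pressed about 3 mm too far onto the V (2.9 N), which briefly lifted the foot's front edge a few mm. I backed off until the picture showed the foot back down, then released.

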